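# Cover the open rivet tin and bring it to the front

### The arm

A 6-joint arm with a two-finger parallel gripper is mounted at the origin on the work surface. World frame = base frame: x ahead of the robot, y to its left, z up, the work surface at z = 0. Lengths are in m, angles in rad, forces in N, time in s.
With the tool pointing down it reaches from about 0.325 to 0.875 m from the base axis. Payload 4.4 kg.
Tool frame: the origin (TCP) lies between the finger pads; the fingertips stand 17 mm ahead of it and the grasp point (between the pads) lies 2 mm behind it; z points along the fingers, y is the line along which they close (so a half turn about z gives the same grasp; the last joint's range is limited). The gripper opens to 85 mm and grips with 20 to 120 N. Pads are 22 mm wide; open, the fingers measure 114 mm over their backs; the gripper's body (76 mm by 85 mm) begins 54 mm behind the grasp point. The pads swing forward as they close: fully open they stand 13 mm farther back than shut.
Start: joints at [0.957, 0.207, 1.542, -0, 1.393, -0.15], TCP at [0.257, 0.514, 0.248] pointing down, gripper open.
Joint ranges: [-2.73, 2.73], [-0.86, 2.22], [0.23, 2.46], [-1.11, 4.25], [0.08, 2.63], [-2.82, 2.82]. Speed limits (rad/s): [2.79, 2.79, 3.14, 3.14, 3.14, 3.14].

### API

Orientations are given as a rotation vector (axis times angle).
In Python, from station import bot, workorder, capture gives the robot as it stands (bot), with the cameras as plain functions and the job (workorder).
- The arm moves only by the shell command python3 steer.py 'ROWS' [FORCE]. ROWS is a JSON object with one list for each field, all of the same length, 1 to 5, a row being the entries at one place: aperture (the finger opening in m), x, y, z (the shift in shares of the most that a row can go, 1 being 62.5 mm), wx, wy, wz (a rotation vector in normalised numbers (1 is 45 degrees)); each row shifts and turns the commanded pose from where the row before left it, along the tool's axes as they then stand; what a row does not reach is not made up. A row lasts 1/8 s, in which the tool goes at most 0.0625 m and 0.188 rad, less where a joint would pass 70% of its speed; a pose out of reach is approached as far as the arm can. The fingers move at their own pace and stop on an object; FORCE is the grip in N (left out, the last holds). Time passes only in rows, so rows that do not move let the fingers close. It prints the time, the measured TCP pose, the force, the opening and the grip force at its end. A shift or turn number past 1, either way, is cut back to 1. Input that does not fit is refused with a message, and nothing moves.
- bot.sense(): the state, without advancing time (a new reading comes with each control period).
- capture(name): name is "scene" or "side" or "wrist"; returns a dict with "pixels" (400x640x3 uint8, blue, green, red), "z_map" (400x640 float32, m along the optical axis (not along the pixel's ray), 0 where there is no reading), "fx", "fy", "cx", "cy" (pixels), "rvec" (rotation vector, rad) and "tvec" (3), from world to camera coordinates, as OpenCV has them. Camera axes: x right, y down, z forward; pixel columns grow to the right and rows downward; lengths in m; the calibration is good to about 2 mm. A picture is of the moment at which its call begins.
- workorder.finish_job(): hands the job in; it is judged then, once.
The state is a dict: "time": time; "joint_pos": joint angles; "dq": joint speeds; "joint_efforts": joint torques, N m; "tool_pos": TCP position; "tcp_rot": TCP orientation; "ft_force": force on the tool from outside, world axes, zero at the start; "moment": the same for the moment, N m; "width": finger opening in m; "finger_force": force on a finger pad.
Only numpy, scipy, OpenCV 4.12 (cv2) and the standard library are available. Lean on these libraries where they do the work, as an engineer would, in place of code of your own. Each camera call takes 0.05 s, during which the arm holds its last target. There are 200 camera calls.

### The job

First set the loose cover gently (not dropped) into the mouth of the open tin on the turntable, so that it sits fully home and level, and let go of it. Then turn the turntable until that tin stands in line with the pointer on the foot, and hold the turntable still there with a firm grip: the program finishes while the gripper is still holding the turntable, not letting go. Leave the can, the tape roll and the spanner where they are.

Things in the scene. Friction and masses are not known exactly. Their poses are not given: they have to be found in the camera images.
- foot: Fixed dark steel foot of the carousel: a disc 190 mm across, 14 mm high, origin at the centre of its underside, on the turning axis. A flat pointer 20 mm wide, 10 mm high runs out along its own -x axis to a tip 189 mm from the axis, showing beyond the turntable's edge. It marks the front and faces roughly towards the robot. The open tin starts in the half away from the pointer.
- pointer (a point): A point on the upper face of the pointer, near its tip, 175 mm from the turning axis and 10 mm above the bench.
- turntable: Aluminium disc 260 mm across, 10 mm thick; turns on the foot with about 0.05 N m of friction; stays where left; no spring; turns 4.6 rad either way from where the open tin is farthest from the pointer. Origin on the axis, 20 mm above the bench; x points to the open tin. Fixed on it: open tin, post, two shut tins (cap 64 mm, top 90 mm above bench) 100 degrees either side of the open one.
- open_rim (a point): Centre of the mouth of the open tin, level with its rim, 85 mm above the bench and 80 mm from the turning axis. The only tin without a cap: outside 68 mm, bore 62 mm, 52 mm deep with rivets at the bottom. Fixed to the turntable.
- post_top (a point): Centre of the top of the turning post: an upright 12 mm rod fixed to the turntable 100 mm from the axis, straight across it from the open tin, with a black rubber sleeve 20 mm across and 40 mm long at its top (93 to 133 mm above the bench). It can be gripped from above and walked round in a circle; the sleeve spins freely on the rod.
- cover: Loose aluminium cover, about 0.12 kg, lying knob up on the bench left or right of the carousel. From below: plug 55 mm across, 8 mm deep, its foot tapered to 46 mm; disc 76 mm across, 5 mm thick, that rests on the tin's rim; round knob 22 mm across, 32 mm tall. Origin at the centre of the plug's underside; disc underside at 8 mm, disc top at 13 mm, knob top at 45 mm.
- cover_seat (a point): Centre of the underside of the cover's disc (8 mm above the cover's origin): it meets the centre of the open tin's mouth when the cover is seated.
- can: Closed plain steel can, 66 mm across, 110 mm tall, standing on the bench; origin at the centre of its underside. To be left alone.
- tape: Roll of paper tape lying flat, 90 mm across, 25 mm high, origin at the centre of its underside. To be left alone.
- spanner: Steel spanner 190 mm long lying flat on the bench. To be left alone.

How it is judged:
By the outcome, as a careful person would: the job done as asked, in the order asked, and still so for the second after the job is handed in, while the arm keeps its last pose, push and grip.
It also fails if it takes over 61 s, if anything falls off the work surface, if the arm or the gripper's body presses on something with over 40 N, if the wrist force passes 120 N, or if a joint passes its speed limit or range.

## Working session

There is one attempt and no reset: what is moved stays moved. The work goes in short steps, Python scripts to look and compute and a shell command to move; the robot and the scene stay as the last step left them, time stands still between calls to the robot, and variables do not carry over. Pictures are saved under pics/ and viewed, at most 10 in all, crops included, and the job is handed in when it is done.

```bash
ls; mkdir -p pics; cat > h.py <<'E'
import numpy as np,cv2
from station import bot, workorder, capture
def cap(n,f=None):
    c=capture(n)
    if f: cv2.imwrite('pics/'+f,c['pixels'])
    return c
def world(c):
    z=c['z_map'];v,u=np.mgrid[:400,:640]
    P=np.stack([(u-c['cx'])/c['fx']*z,(v-c['cy'])/c['fy']*z,z],-1)
    R=cv2.Rodrigues(np.array(c['rvec'],float))[0]
    W=(P-np.array(c['tvec']).reshape(3))@R
    W[z==0]=np.nan
    return W
E
python3 - <<'E'
from h import *
for n in('scene','side'):
    c=cap(n,n+'0.png');W=world(c);np.savez(n+'0.npz',W=W,p=c['pixels'])
print(bot.sense())
E
```

```text
pics
station.py
steer.py
{'time': 0.1, 'joint_pos': array([ 9.56493847e-01,  2.07363486e-01,  1.54284654e+00, -1.65796423e-05,
        1.39352000e+00, -1.50499306e-01]), 'dq': array([ 7.96517092e-04, -2.53941396e-03, -4.85959743e-03,  9.53039946e-04,
       -9.94928246e-05,  3.03912452e-04]), 'joint_efforts': array([ 2.00442137e-04, -3.84095585e+01, -2.92545998e+01, -1.70202197e-04,
        4.89070473e-03,  2.72355339e-05]), 'tool_pos': array([0.25685126, 0.51369456, 0.24720875]), 'tcp_rot': array([-0.72184324, -3.0567338 ,  0.00312366]), 'ft_force': array([0.96913611, 0.25080256, 0.07852034]), 'moment': array([-0.02291977,  0.00872565,  0.03782196]), 'finger_force': 0.0, 'width': 0.08528503160547761}
```

View pics/scene0.png

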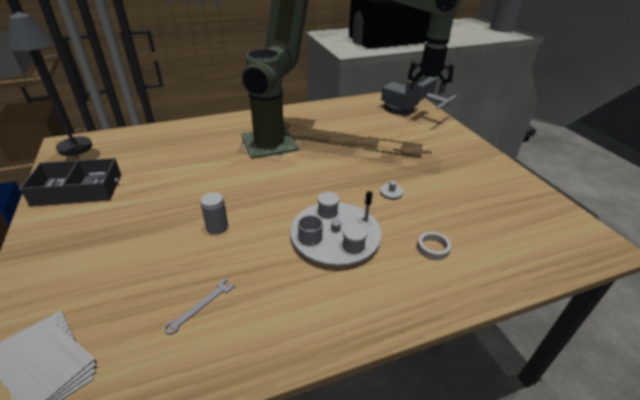

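View pics/side0.png

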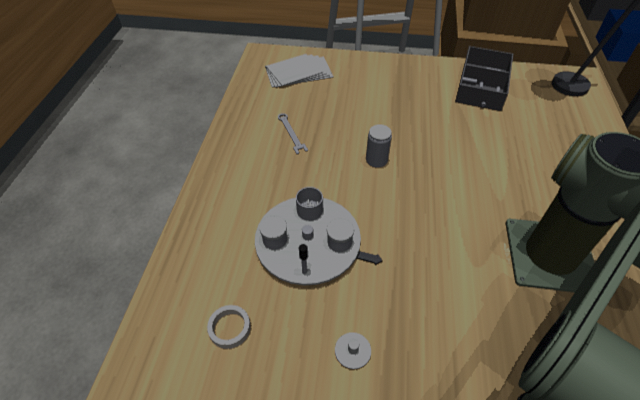

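In the scene view the cover is at (392,190), the open tin at (311,230) and the post at (368,200). In the side view the cover is at (353,350), the open tin at (310,200), the post at (304,252) and the pointer at (370,258).

```bash
cat > meas.py <<'E'
from h import *
from scipy.optimize import least_squares
def circ(P):
    f=lambda q:np.hypot(P[:,0]-q[0],P[:,1]-q[1])-q[2]
    r=least_squares(f,[*P[:,:2].mean(0),.05],loss='soft_l1',f_scale=.002);return r.x
def hullcirc(P):
    h=cv2.convexHull((P[:,:2]).astype(np.float32))[:,0];return circ(h)
E
python3 - <<'E'
from meas import *
for n,cov,ot,post,tt,ptr in(('scene',(392,190),(311,230),(368,200),(336,235),None),('side',(353,350),(310,200),(304,252),(307,240),(370,258))):
    W=np.load(n+'0.npz')['W']
    print(n)
    def box(c,r): return W[c[1]-r:c[1]+r+1,c[0]-r:c[0]+r+1].reshape(-1,3)
    def zf(P,a,b): return P[(P[:,2]>a)&(P[:,2]<b)]
    P=box(cov,25); d=zf(P,.009,.018);k=zf(P,.038,.052)
    print('cover disc',len(d),hullcirc(d),np.median(d[:,2]),'knob',len(k),k.mean(0), hullcirc(k))
    P=zf(box(ot,22),.079,.089);print('rim',len(P),hullcirc(P),P[:,2].max())
    P=zf(box(post,22),.095,.15);print('post',len(P),P[:,:2].mean(0),P[:,2].max());t=zf(P,.128,.14);print(' top',len(t),t.mean(0) if len(t) else 0)
    P=zf(box(tt,62),.022,.028);print('tt',len(P),hullcirc(P),np.median(P[:,2]))
    if ptr: P=zf(box(ptr,14),.006,.014);print('ptr',len(P),P.mean(0), P[P[:,0].argmin()],P[P[:,0].argmax()])
E
```

```text
scene
cover disc 205 [0.45790965 0.30351439 0.03784746] 0.015053465289338376 knob 35 [0.46087045 0.30162851 0.04498178] [0.45897188 0.3028551  0.01031316]
rim 152 [ 0.60107524 -0.03585161  0.03394622] 0.08874484886365311
post 97 [0.58980596 0.14068238] 0.13638035365948772
 top 35 [0.58744947 0.14226808 0.13347763]
tt 104 [0.51899395 0.0957379  0.20695788] 0.025822804746999606
side
cover disc 886 [0.45779279 0.30185228 0.03772183] 0.012566427094751576 knob 94 [0.45778439 0.30309026 0.04393275] [0.45801974 0.30215655 0.01047869]
rim 146 [ 0.57268081 -0.01783812  0.05923904] 0.08790378070800671
post 135 [0.58387736 0.14637825] 0.13480697619221862
 top 63 [0.58452189 0.14321025 0.1318424 ]
tt 912 [0.59317027 0.04256801 0.12940243] 0.027221844346156595
ptr 192 [0.43871981 0.06936268 0.00930623] [0.40744228 0.07422183 0.00680661] [0.46849918 0.06786316 0.01082146]
```

```bash
cat > to.py <<'E'
import sys
from h import *
from scipy.spatial.transform import Rotation as R
s=bot.sense();r=R.from_rotvec(s['tcp_rot']);d=np.array([float(a) for a in sys.argv[1:4]])-s['tool_pos']
print('tool delta',r.inv().apply(d).round(4),'dist',np.linalg.norm(d).round(4))
M=r.as_matrix();print('yaxis',M[:,1].round(4),'zaxis',M[:,2].round(4));y=M[:,1]*[1,1,0];y/=np.linalg.norm(y);z=np.array([0,0,-1.])
T=R.from_matrix(np.stack([np.cross(y,z),y,z],1));print('level rot',(r.inv()*T).as_rotvec().round(4))
E
python3 to.py .458 .303 .12
```

```text
tool delta [-0.2742 -0.0982  0.1273] dist 0.3179
yaxis [ 0.4473  0.8944 -0.0021] zaxis [-0.0012 -0.0018 -1.    ]
level rot [-0.0021 -0.0003 -0.    ]
```

Careful with the scale: shifts go in shares of 62.5 mm and turns go in shares of 45 degrees. That gives: -0.045 m is -0.72, 0.02 m is 0.32, -0.002 rad / 0.7854 = -0.0025.

```bash
python3 steer.py '{"aperture": [0.06,0.06,0.06,0.06,0.06],"x": [-0.72,-0.72,-0.72,-0.72,-0.72],"y": [-0.256,-0.256,-0.256,-0.256,-0.256],"z": [0.32,0.32,0.32,0.32,0.32],"wx": [-0.0025,0,0,0,0],"wy": [0,0,0,0,0],"wz": [0,0,0,0,0]}' 40; python3 steer.py '{"aperture": [0.06,0.06],"x": [-0.72,0],"y": [-0.256,0],"z": [0.32,0],"wx": [0,0],"wy": [0,0],"wz": [0,0]}'; python3 to.py .458 .303 .12
```

```text
time: 0.72
tool_pos: [0.4233, 0.3408, 0.1472]
tcp_rot: [0.722, 3.058, 0.003]
ft_force: [0.7, 0.3, 0.3]
width: 0.0602
finger_force: 0.0
time: 0.98
tool_pos: [0.4563, 0.3047, 0.1258]
tcp_rot: [-0.729, -3.053, 0.002]
ft_force: [-0.1, -0.5, -0.2]
width: 0.0598
finger_force: 0.0
tool delta [-0.0023 -0.0007  0.0058] dist 0.0063
yaxis [ 0.4517  0.8921 -0.0019] zaxis [-2.9e-03 -6.0e-04 -1.0e+00]
level rot [-0.0019 -0.0023 -0.    ]
```

In the tool's units: 0.03 m is 0.48, 0.02 m is 0.32.

```bash
python3 steer.py '{"aperture": [0.06,0.06,0.06,0.06,0.06],"x": [-0.032,0,0,0,0],"y": [0,0,0,0,0],"z": [0.48,0.48,0.32,0.128,0],"wx": [0,0,0,0,0],"wy": [0,0,0,0,0],"wz": [0,0,0,0,0]}'; python3 to.py .458 .303 .037
```

```text
time: 1.6
tool_pos: [0.4572, 0.3075, 0.04]
tcp_rot: [-0.721, -3.058, -0.003]
ft_force: [0.7, -0.0, 0.2]
width: 0.0602
finger_force: 0.0
tool delta [-0.0027 -0.0037  0.003 ] dist 0.0055
yaxis [0.4467 0.8947 0.0016] zaxis [ 2.0e-04  1.6e-03 -1.0e+00]
level rot [ 0.0016 -0.0006  0.    ]
```

```bash
python3 steer.py '{"aperture": [0,0,0,0,0],"x": [0,0,0,0,0],"y": [0,0,0,0,0],"z": [0,0,0,0,0],"wx": [0,0,0,0,0],"wy": [0,0,0,0,0],"wz": [0,0,0,0,0]}'; python3 to.py .458 .303 .037; python3 - <<'E'
from h import *
cap('wrist','w1.png')
E
```

```text
time: 2.22
tool_pos: [0.4584, 0.3073, 0.0413]
tcp_rot: [0.722, 3.056, 0.004]
ft_force: [-1.1, -2.1, 5.8]
width: 0.0203
finger_force: 39.4
tool delta [-0.0016 -0.004   0.0043] dist 0.0061
yaxis [0.4474 0.8943 0.0031] zaxis [ 0.0022  0.0023 -1.    ]
level rot [ 0.0031  0.0009 -0.    ]
```

View pics/w1.png

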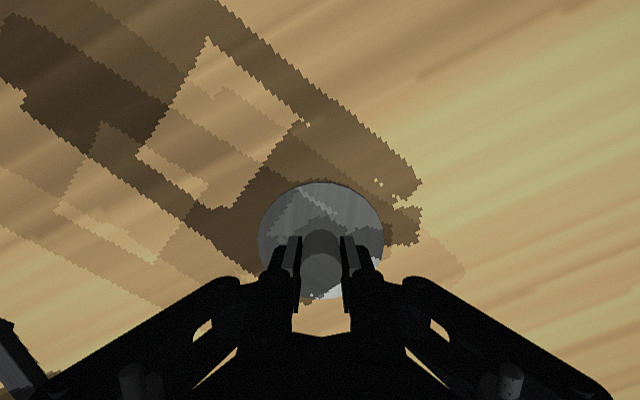

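In the tool's units: -0.02 m is -0.32, -0.015 m is -0.24.

```bash
python3 steer.py '{"aperture": [0,0,0,0,0],"x": [0,0,0,0,0],"y": [0,0,0,0,0],"z": [0,-0.08,-0.24,-0.32,0],"wx": [0,0,0,0,0],"wy": [0,0,0,0,0],"wz": [0,0,0,0,0]}' 50; python3 - <<'E'
from h import *
W=world(cap('side','s2.png'));p=W[300:400,290:420].reshape(-1,3);p=p[(p[:,2]>.03)&(abs(p[:,0]-.458)<.06)&(abs(p[:,1]-.303)<.06)&(p[:,2]<.075)]
print(len(p),p.mean(0),p.min(0),p.max(0)); print(bot.sense()['ft_force'])
cv2.imwrite('pics/s2c.png',cv2.resize(cv2.imread('pics/s2.png')[250:400,260:460],None,fx=3.5,fy=3.5))
E
```

```text
time: 2.9
tool_pos: [0.4595, 0.3078, 0.0824]
tcp_rot: [0.721, 3.053, 0.008]
ft_force: [-0.5, 0.4, -1.7]
width: 0.02
finger_force: 49.0
558 [0.45250239 0.31797281 0.05407349] [0.4244542  0.27965992 0.04848602] [0.49910609 0.34436099 0.07484599]
[-0.20644817  0.04089543 -1.32365999]
```

The wrist view shows the knob at about (320,265) between the pads, and the cover has lifted. Next I'll fit its offset and level in the grip.

```bash
cat > disc.py <<'E'
from meas import *
def disc(n='side',x=None,zoff=.0283,f=None):
    s=bot.sense();t=s['tool_pos'];W=world(cap(n,f)).reshape(-1,3)
    zt=t[2]-zoff
    p=W[(np.hypot(W[:,0]-t[0],W[:,1]-t[1])<.052)&(abs(W[:,2]-zt)<.007)]
    A=np.c_[p[:,:2]-t[:2],np.ones(len(p))];g=np.linalg.lstsq(A,p[:,2],rcond=None)[0]
    for _ in range(3):
        k=abs(A@g-p[:,2])<.0025;g=np.linalg.lstsq(A[k],p[k,2],rcond=None)[0]
    c=hullcirc(p[k]);print(n,len(p),k.sum(),'plane',g.round(4),'circ',c.round(4),'tcp',t.round(4))
    return c
if __name__=='__main__': disc();disc('scene');disc('wrist')
E
python3 disc.py; python3 to.py .5 .2 .13
```

```text
side 537 470 plane [0.0012 0.0099 0.0522] circ [0.4605 0.307  0.0374] tcp [0.4585 0.3074 0.0812]
scene 198 168 plane [-0.0129  0.0018  0.0546] circ [0.4616 0.3067 0.0365] tcp [0.4577 0.307  0.0803]
wrist 6851 6655 plane [-0.0019 -0.0016  0.0501] circ [0.4576 0.3063 0.0378] tcp [0.4572 0.3068 0.0797]
tool delta [-0.0861 -0.0761 -0.0508] dist 0.1257
yaxis [4.474e-01 8.943e-01 7.000e-04] zaxis [-6.0e-04  1.1e-03 -1.0e+00]
level rot [ 0.0007 -0.0011  0.    ]
```

View pics/s2c.png

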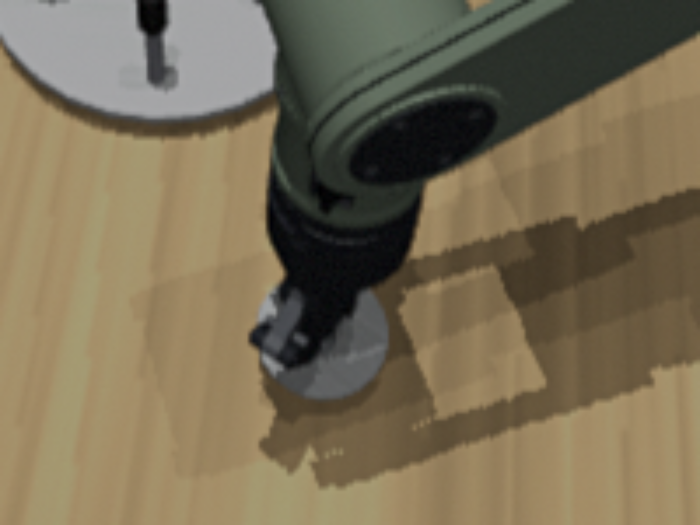

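Held level and centred to about 2 mm. The crop shows the disc evenly under the fingers. Lifting clear of the post, then moving across.

In the tool's units: -0.04 m is -0.64, -0.01 m is -0.16.

```bash
python3 steer.py '{"aperture": [0,0,0,0,0],"x": [0,0,0,0,0],"y": [0,0,0,0,0],"z": [-0.48,-0.64,-0.64,-0.16,0],"wx": [0,0,0,0,0],"wy": [0,0,0,0,0],"wz": [0,0,0,0,0]}'; python3 to.py .5985 -.036 .2
```

```text
time: 3.72
tool_pos: [0.4573, 0.3066, 0.1994]
tcp_rot: [0.722, 3.057, 0.003]
ft_force: [-0.0, 0.3, -2.1]
width: 0.0201
finger_force: 49.2
tool delta [-0.2796 -0.2433 -0.001 ] dist 0.3706
yaxis [0.4474 0.8943 0.0016] zaxis [ 4.0e-04  1.6e-03 -1.0e+00]
level rot [ 0.0016 -0.0004  0.    ]
```

In the tool's units: -0.03 m is -0.48, -0.026 m is -0.416.

```bash
python3 steer.py '{"aperture": [0,0,0,0,0],"x": [-0.32,-0.48,-0.48,-0.48,-0.48],"y": [-0.288,-0.416,-0.416,-0.416,-0.416],"z": [0,0,0,0,0],"wx": [0,0,0,0,0],"wy": [0,0,0,0,0],"wz": [0,0,0,0,0]}';python3 steer.py '{"aperture": [0,0,0],"x": [-0.48,-0.32,0],"y": [-0.416,-0.272,0],"z": [0,0,0],"wx": [0,0,0],"wy": [0,0,0],"wz": [0,0,0]}'; python3 to.py .5985 -.036 .2; python3 - <<'E'
from meas import *
c=cap('wrist','w3.png');W=world(c).reshape(-1,3)
p=W[(abs(W[:,2]-.085)<.006)&(np.hypot(W[:,0]-.6,W[:,1]+.0365)<.042)]
print(len(p),hullcirc(p) if len(p)>20 else 0)
E
```

```text
time: 4.35
tool_pos: [0.5267, 0.1337, 0.1966]
tcp_rot: [-0.721, -3.053, -0.0]
ft_force: [-0.2, 0.4, -1.4]
width: 0.02
finger_force: 49.2
time: 4.72
tool_pos: [0.5527, 0.0725, 0.1967]
tcp_rot: [-0.726, -3.052, -0.001]
ft_force: [-0.3, 1.2, -2.3]
width: 0.0202
finger_force: 49.3
tool delta [-0.0898 -0.0763 -0.0037] dist 0.1178
yaxis [ 4.503e-01  8.929e-01 -3.000e-04] zaxis [-0.0042  0.0018 -1.    ]
level rot [-0.0003 -0.0046 -0.    ]
289 [ 0.59804698 -0.03659376  0.03306613]
```

In the tool's units: -0.03 m is -0.48, -0.026 m is -0.416, -0.002 rad / 0.7854 = -0.0025.

```bash
python3 steer.py '{"aperture": [0,0,0,0,0],"x": [-0.4,-0.48,-0.4,-0.128,0],"y": [-0.32,-0.416,-0.32,-0.128,0],"z": [-0.016,0,0,0,0],"wx": [0,0,0,0,0],"wy": [-0.0025,0,0,0,0],"wz": [0,0,0,0,0]}'; python3 steer.py '{"aperture": [0,0],"x": [0,0],"y": [0,0],"z": [0,0],"wx": [0,0],"wy": [0,0],"wz": [0,0]}'; python3 to.py .5978 -.036 .13; python3 - <<'E'
from disc import *
disc('side',f='s4.png');disc('scene',f='sc4.png');disc('wrist')
W=world(capture('side')).reshape(-1,3)
for n in('side','scene'):
    W=world(capture(n)).reshape(-1,3);p=W[(abs(W[:,2]-.085)<.006)&(np.hypot(W[:,0]-.6,W[:,1]+.0365)<.042)];print(n,len(p),hullcirc(p))
E
```

```text
time: 5.4
tool_pos: [0.5985, -0.0306, 0.1997]
tcp_rot: [-0.722, -3.057, -0.003]
ft_force: [-0.4, 0.4, -1.5]
width: 0.0201
finger_force: 49.3
time: 5.65
tool_pos: [0.5988, -0.0301, 0.2007]
tcp_rot: [0.719, 3.056, 0.003]
ft_force: [0.7, 0.5, -1.3]
width: 0.0204
finger_force: 49.3
tool delta [-0.0016 -0.0059  0.0707] dist 0.0709
yaxis [0.446  0.895  0.0022] zaxis [ 0.0022  0.0013 -1.    ]
level rot [ 0.0022  0.0014 -0.    ]
side 461 403 plane [ 0.0027 -0.0076  0.1719] circ [ 0.6004 -0.0295  0.0374] tcp [ 0.5988 -0.0301  0.2007]
scene 336 310 plane [-0.0009 -0.0006  0.1743] circ [ 0.6023 -0.0295  0.0377] tcp [ 0.599  -0.0302  0.2008]
wrist 6857 6656 plane [ 0.0008 -0.0011  0.1713] circ [ 0.5995 -0.0309  0.0378] tcp [ 0.5991 -0.0305  0.2009]
side 136 [ 0.60015789 -0.03609866  0.03330615]
scene 153 [ 0.60133254 -0.03589838  0.03388075]
```

In the tool's units: 0.025 m is 0.4, -0.0061 m is -0.0976.

```bash
python3 steer.py '{"aperture": [0,0,0,0,0],"x": [-0.0384,0,0,0,0],"y": [-0.0976,0,0,0,0],"z": [0.16,0.4,0.32,0.08,0],"wx": [0,0,0,0,0],"wy": [0,0,0,0,0],"wz": [0,0,0,0,0]}'; python3 - <<'E'
from disc import *
for _ in range(2): disc('side');disc('scene')
E
python3 to.py .598 -.0365 .1183
```

```text
time: 6.58
tool_pos: [0.5987, -0.0381, 0.1404]
tcp_rot: [0.722, 3.056, 0.002]
ft_force: [0.0, -0.2, -2.0]
width: 0.0203
finger_force: 49.3
side 420 358 plane [ 0.0026 -0.0012  0.1115] circ [ 0.6003 -0.0374  0.0373] tcp [ 0.5987 -0.0381  0.1404]
scene 318 286 plane [-0.0033  0.0007  0.1148] circ [ 0.6018 -0.0374  0.0376] tcp [ 0.5993 -0.0381  0.1412]
side 422 375 plane [0.0072 0.005  0.1126] circ [ 0.6016 -0.0372  0.0373] tcp [ 0.5996 -0.0381  0.1417]
scene 320 289 plane [ 0.     -0.0037  0.1155] circ [ 0.6028 -0.0372  0.0373] tcp [ 0.5997 -0.0381  0.1419]
tool delta [0.0023 0.0005 0.0236] dist 0.0238
yaxis [0.4473 0.8944 0.0025] zaxis [ 4.8e-03  4.0e-04 -1.0e+00]
level rot [ 0.0025  0.0041 -0.    ]
```

In the tool's units: 0.006 m is 0.096, 0.0012 m is 0.0192.

```bash
python3 steer.py '{"aperture": [0,0,0,0,0],"x": [0.0192,0,0,0,0],"y": [0.0112,0,0,0,0],"z": [0.08,0.096,0.08,0.048,0],"wx": [0,0,0,0,0],"wy": [0,0,0,0,0],"wz": [0,0,0,0,0]}'; python3 steer.py '{"aperture": [0,0,0],"x": [0,0,0],"y": [0,0,0],"z": [0.032,0.016,0],"wx": [0,0,0],"wy": [0,0,0],"wz": [0,0,0]}'; python3 to.py .598 -.0365 .1183
```

```text
time: 7.4
tool_pos: [0.5979, -0.0366, 0.1212]
tcp_rot: [0.722, 3.056, 0.002]
ft_force: [0.5, 0.4, -0.6]
width: 0.0203
finger_force: 49.3
time: 7.78
tool_pos: [0.5981, -0.0367, 0.1187]
tcp_rot: [0.722, 3.055, 0.002]
ft_force: [-0.1, -0.5, -2.6]
width: 0.0202
finger_force: 49.3
tool delta [0.0002 0.0001 0.0004] dist 0.0005
yaxis [0.4474 0.8943 0.002 ] zaxis [ 2.6e-03  9.0e-04 -1.0e+00]
level rot [ 0.002   0.0019 -0.    ]
```

Not touching yet (force is only the weight); continue in small steps.

```bash
for i in 1; do python3 steer.py '{"aperture": [0,0],"x": [0,0],"y": [0,0],"z": [0.016,0],"wx": [0,0],"wy": [0,0],"wz": [0,0]}'; done; python3 steer.py '{"aperture": [0,0],"x": [0,0],"y": [0,0],"z": [0.016,0],"wx": [0,0],"wy": [0,0],"wz": [0,0]}'
```

```text
time: 8.02
tool_pos: [0.5985, -0.0367, 0.1184]
tcp_rot: [0.721, 3.054, 0.002]
ft_force: [-0.7, 0.9, 1.4]
width: 0.0203
finger_force: 49.8
time: 8.28
tool_pos: [0.599, -0.0367, 0.1183]
tcp_rot: [0.72, 3.053, 0.003]
ft_force: [-1.7, 0.3, 5.5]
width: 0.0199
finger_force: 50.2
```

Contact at exactly the expected seated height. Release it.

In the tool's units: -0.04 m is -0.64, -0.03 m is -0.48.

```bash
python3 steer.py '{"aperture": [0.045,0.045,0.045,0.045],"x": [0,0,0,0],"y": [0,0,0,0],"z": [0,0,0,0],"wx": [0,0,0,0],"wy": [0,0,0,0],"wz": [0,0,0,0]}' 60; python3 steer.py '{"aperture": [0.045,0.045,0.045,0.045,0.045],"x": [0,0,0,0,0],"y": [0,0,0,0,0],"z": [-0.16,-0.48,-0.64,-0.16,0],"wx": [0,0,0,0,0],"wy": [0,0,0,0,0],"wz": [0,0,0,0,0]}'; python3 - <<'E'
from meas import *
for n in('wrist','side','scene'):
    c=cap(n,n+'5.png');W=world(c).reshape(-1,3)
    p=W[(np.hypot(W[:,0]-.6,W[:,1]+.0365)<.05)&(abs(W[:,2]-.09)<.005)];A=np.c_[p[:,0]-.6,p[:,1]+.0365,np.ones(len(p))]
    g=np.linalg.lstsq(A,p[:,2],rcond=None)[0];print(n,len(p),g.round(4),hullcirc(p))
    q=W[(np.hypot(W[:,0]-.587,W[:,1]-.143)<.03)&(abs(W[:,2]-.133)<.006)]; print(' post',len(q),q.mean(0) if len(q) else '')
im=cv2.imread('pics/side5.png')[120:320,200:400];cv2.imwrite('pics/c5.png',np.hstack([cv2.resize(im,(500,500)),cv2.resize(cv2.imread('pics/scene5.png')[150:280,270:400],(300,500))]))
E
python3 to.py .585 .143 .2
```

```text
time: 8.78
tool_pos: [0.5981, -0.0366, 0.1165]
tcp_rot: [0.722, 3.055, 0.002]
ft_force: [0.1, -0.2, -0.1]
width: 0.0451
finger_force: 0.0
time: 9.4
tool_pos: [0.5984, -0.0368, 0.2078]
tcp_rot: [0.721, 3.053, 0.002]
ft_force: [-0.6, 0.2, -1.2]
width: 0.0451
finger_force: 0.0
wrist 4597 [-0.0004 -0.0018  0.0888] [ 0.5993455 -0.0370072  0.0375928]
 post 821 [0.58188116 0.1401669  0.13106932]
side 491 [ 0.0013 -0.0003  0.0895] [ 0.60111536 -0.03622217  0.0376775 ]
 post 65 [0.58404579 0.14346382 0.1316488 ]
scene 356 [-0.0092  0.0071  0.0919] [ 0.60133712 -0.0354984   0.03778991]
 post 36 [0.58685421 0.14204871 0.13299445]
tool delta [0.0908 0.1553 0.0051] dist 0.1799
yaxis [0.4474 0.8943 0.0011] zaxis [-8.0e-04  1.6e-03 -1.0e+00]
level rot [ 0.0011 -0.0014  0.    ]
```

View pics/c5.png

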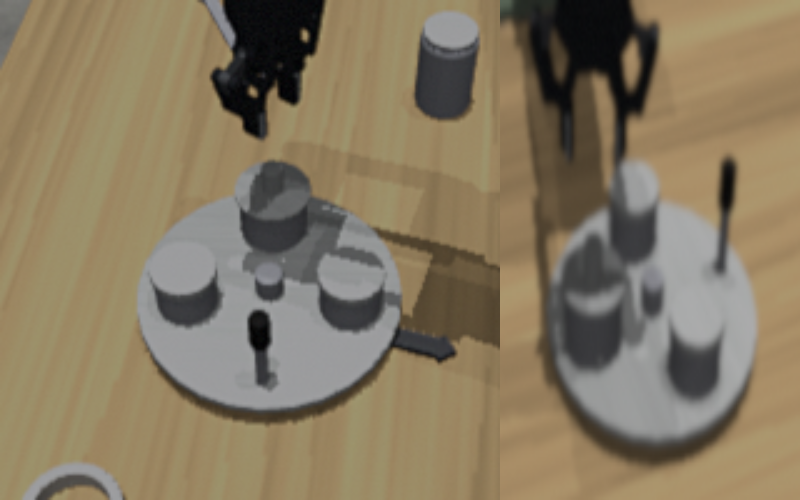

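The cover is seated level: disc top 0.090 m and the two views (tin at (270,200) in the crop) show it flush. Going to the post.

In the tool's units: 0.048 m is 0.768, 0.047 m is 0.752.

```bash
python3 steer.py '{"aperture": [0.055,0.055,0.055,0.055,0.055],"x": [0.32,0.448,0.432,0.256,0],"y": [0.56,0.768,0.752,0.4,0],"z": [0,0,0,0.08,0],"wx": [0,0,0,0,0],"wy": [0,0,0,0,0],"wz": [0,0,0,0,0]}'; python3 to.py .585 .143 .115;  python3 - <<'E'
from meas import *
W=world(cap('wrist')).reshape(-1,3);t=bot.sense()['tool_pos']
q=W[(np.hypot(W[:,0]-.587,W[:,1]-.143)<.03)&(abs(W[:,2]-.131)<.004)]; print(' post',len(q),q.mean(0),hullcirc(q) if len(q)>9 else '')
E
```

```text
time: 10.18
tool_pos: [0.5841, 0.1446, 0.1995]
tcp_rot: [-0.716, -3.057, -0.0]
ft_force: [-0.2, -0.1, 0.0]
width: 0.0553
finger_force: 0.0
tool delta [-0.0017 -0.001   0.0845] dist 0.0845
yaxis [ 4.439e-01  8.961e-01 -3.000e-04] zaxis [-1.8e-03  6.0e-04 -1.0e+00]
level rot [-0.0003 -0.0019 -0.    ]
 post 548 [0.58154813 0.14263449 0.13130079] [0.58224476 0.14222614 0.00954395]
```

```bash
python3 steer.py '{"aperture": [0.055,0.055,0.055,0.055,0.055],"x": [-0.016,0,0,0,0],"y": [-0.016,0,0,0,0],"z": [0.48,0.48,0.32,0.064,0],"wx": [0,0,0,0,0],"wy": [0,0,0,0,0],"wz": [0,0,0,0,0]}'; python3 steer.py '{"aperture": [0,0,0,0],"x": [0,0,0,0],"y": [0,0,0,0],"z": [0,0,0,0],"wx": [0,0,0,0],"wy": [0,0,0,0],"wz": [0,0,0,0]}' 40; python3 - <<'E'
from h import *
s=bot.sense();t=s['tool_pos'];a=np.array([.594,.043]);d=t[:2]-a
from scipy.spatial.transform import Rotation as R
M=R.from_rotvec(s['tcp_rot']).as_matrix()
r=np.hypot(*d);th=np.arctan2(d[1],d[0]);print(t,r,np.degrees(th),s['moment'])
p=d
for i in range(1,16):
    k=th-np.radians(7*i);n=.1*np.array([np.cos(k),np.sin(k)]) ;w=np.r_[n-p,0] if i>1 else np.r_[n-.1*d/r,0];print(i,(M.T@w)[:2].round(4));p=n
E
```

```text
time: 10.85
tool_pos: [0.5871, 0.1409, 0.1183]
tcp_rot: [0.722, 3.054, 0.002]
ft_force: [0.2, 0.6, 0.5]
width: 0.0552
finger_force: 0.0
time: 11.35
tool_pos: [0.5877, 0.1406, 0.1194]
tcp_rot: [0.721, 3.052, 0.001]
ft_force: [-0.8, -4.0, 6.2]
width: 0.0188
finger_force: 40.3
[0.58773356 0.1406419  0.11943651] 0.09784277414577366 93.67208028710432 [-0.71701733  0.11767369  0.06598905]
1 [-0.0109  0.0055]
2 [-0.0115  0.0041]
3 [-0.0119  0.0027]
4 [-0.0121  0.0012]
5 [-0.0122 -0.0003]
6 [-0.0121 -0.0018]
7 [-0.0118 -0.0032]
8 [-0.0113 -0.0046]
9 [-0.0107 -0.006 ]
10 [-0.0098 -0.0072]
11 [-0.0089 -0.0084]
12 [-0.0078 -0.0094]
13 [-0.0066 -0.0103]
14 [-0.0053 -0.011 ]
15 [-0.0039 -0.0116]
```

In the tool's units: -0.0058 m is -0.0928, -0.0057 m is -0.0912.

```bash
python3 steer.py '{"aperture": [0,0,0,0,0],"x": [-0.0848,-0.0896,-0.0912,-0.0928,0],"y": [0.0464,0.0416,0.0352,0.0304,0],"z": [0,0,0,0,0],"wx": [0,0,0,0,0],"wy": [0,0,0,0,0],"wz": [0,0,0,0,0]}'; python3 - <<'E'
from h import *
s=bot.sense();print(s['moment'],s['tool_pos'])
W=world(capture('side')).reshape(-1,3)
q=W[(np.hypot(W[:,0]-.594,W[:,1]-.043)<.15)&(W[:,2]>.08)&(W[:,2]<.125)]
k=q[(q[:,2]>.105)&(np.hypot(q[:,0]-.594,q[:,1]-.043)<.095)&(q[:,1]<.02)];print(len(k),k.mean(0) if len(k) else 0)
E
```

```text
time: 11.98
tool_pos: [0.6124, 0.1395, 0.1195]
tcp_rot: [0.721, 3.052, 0.003]
ft_force: [-0.5, -2.8, 6.9]
width: 0.0186
finger_force: 40.3
[-0.59868267  0.0767329  -0.00552932] [0.61237745 0.13953939 0.11945857]
84 [ 0.57964647 -0.03261678  0.11749878]
```

```bash
python3 steer.py '{"aperture": [0,0,0,0,0],"x": [-0.1904,-0.1936,-0.1952,-0.1936,0],"y": [0.0432,0.0192,-0.0048,-0.0288,0],"z": [0,0,0,0,0],"wx": [0,0,0,0,0],"wy": [0,0,0,0,0],"wz": [0,0,0,0,0]}'; python3 steer.py '{"aperture": [0,0,0,0,0],"x": [-0.1888,-0.1808,-0.1712,-0.1568,0],"y": [-0.0512,-0.0736,-0.096,-0.1152,0],"z": [0,0,0,0,0],"wx": [0,0,0,0,0],"wy": [0,0,0,0,0],"wz": [0,0,0,0,0]}'; python3 steer.py '{"aperture": [0,0,0,0,0],"x": [-0.1424,-0.1248,-0.1056,0,0],"y": [-0.1344,-0.1504,-0.1648,0,0],"z": [0,0,0,0,0],"wx": [0,0,0,0,0],"wy": [0,0,0,0,0],"wz": [0,0,0,0,0]}';cat > ang.py <<'E'
from meas import *
s=bot.sense();t=s['tool_pos'];print(t,s['moment'].round(2),np.degrees(np.arctan2(t[1]-.043,t[0]-.594)))
for n in('side','scene'):
    W=world(cap(n,n+'_a%.0f.png'%(s['time']*10)));W=W.reshape(-1,3);a=np.array([.5935,.043])
    q=W[(W[:,2]>.022)&(W[:,2]<.0275)&(np.hypot(*(W[:,:2]-a).T)<.14)];print(n,'tt',hullcirc(q))
    g=lambda p:np.degrees(np.arctan2(p[1]-a[1],p[0]-a[0]))
    k=W[(W[:,2]>.115)&(W[:,2]<.127)&(np.hypot(*(W[:,:2]-a).T)<.095)&(W[:,0]<a[0]-.04)]
    c=hullcirc(k) if len(k)>5 else [0,0];print('knob',len(k),c,g(c))
    r=np.hypot(*(W[:,:2]-a).T)
    p=W[(abs(W[:,2]-.01)<.004)&(r>.135)&(r<.185)&(W[:,0]<.49)&(abs(W[:,1]-.07)<.025)]
    if len(p)>20:
        m=p.mean(0);l=cv2.fitLine(p[:,:2].astype(np.float32),cv2.DIST_HUBER,0,.01,.01).ravel();print('ptr',len(p),m,g(m),'line dir',np.degrees(np.arctan2(l[1],l[0])))
    d=W[(abs(W[:,2]-.09)<.004)&(r>.03)&(r<.125)&(W[:,0]<a[0]-.03)&(abs(W[:,1]-a[1])<.07)];
    if len(d)>20: c=hullcirc(d);print('disc',len(d),c,g(c))
E
python3 ang.py
```

```text
time: 12.65
tool_pos: [0.6566, 0.1202, 0.1194]
tcp_rot: [0.722, 3.052, 0.006]
ft_force: [0.9, 0.0, 7.0]
width: 0.0186
finger_force: 40.2
time: 13.28
tool_pos: [0.6871, 0.0811, 0.1195]
tcp_rot: [0.722, 3.049, 0.006]
ft_force: [5.4, 1.5, 4.7]
width: 0.019
finger_force: 40.1
time: 13.9
tool_pos: [0.6955, 0.0454, 0.1195]
tcp_rot: [0.721, 3.048, 0.004]
ft_force: [6.8, 0.1, 3.5]
width: 0.0188
finger_force: 40.1
[0.69546564 0.04536135 0.11949727] [-0.09 -1.    0.  ] 1.3331676904928
side tt [0.59287996 0.04363454 0.12874034]
knob 65 [0.51339176 0.04045136 0.01023115] -178.17775311025582
ptr 159 [0.4358552  0.06980373 0.00930101] 170.35050142866535 line dir -11.078843
disc 556 [0.51350821 0.03911608 0.03790552] -177.22024261006308
scene tt [0.5949451  0.04315912 0.12877145]
knob 45 [0.51396875 0.04055028 0.01103026] -178.23573336525666
disc 223 [0.51459966 0.03995882 0.03734384] -177.7926539633913
```

In the tool's units: -0.0066 m is -0.1056, -0.0065 m is -0.104.

```bash
python3 steer.py '{"aperture": [0,0,0,0,0],"x": [-0.048,-0.0416,-0.0352,0,0],"y": [-0.1008,-0.104,-0.1056,0,0],"z": [0,0,0,0,0],"wx": [0,0,0,0,0],"wy": [0,0,0,0,0],"wz": [0,0,0,0,0]}'; python3 ang.py
```

```text
time: 14.62
tool_pos: [0.6941, 0.0239, 0.1195]
tcp_rot: [0.721, 3.047, 0.003]
ft_force: [7.9, -2.0, 1.3]
width: 0.0186
finger_force: 40.0
[0.69408401 0.02392795 0.11952874] [-0.35 -1.06  0.01] -10.788956880080047
side tt [0.59354645 0.04300691 0.1291382 ]
knob 67 [0.51499965 0.05708604 0.0104747 ] 169.82715378182692
ptr 157 [0.43629049 0.06968065 0.00923874] 170.36788420882434 line dir -9.153049
disc 577 [0.51493586 0.05616451 0.03784105] 170.4876705247064
scene tt [0.59423033 0.04362494 0.12921351]
knob 36 [0.51508722 0.05701709 0.01072914] 169.86484552065696
disc 104 [0.50614574 0.04502471 0.02532474] 178.6722283810613
```

Aligned within about 0.5°. I'll firm up the grip, settle, and check.

```bash
python3 steer.py '{"aperture": [0,0,0,0,0],"x": [0,0,0,0,0],"y": [0,0,0,0,0],"z": [0,0,0,0,0],"wx": [0,0,0,0,0],"wy": [0,0,0,0,0],"wz": [0,0,0,0,0]}' 80; python3 ang.py; python3 - <<'E'
from meas import *
c=cap('side','f.png');W=world(c).reshape(-1,3)
p=W[(np.hypot(W[:,0]-.515,W[:,1]-.0565)<.036)&(abs(W[:,2]-.09)<.006)];A=np.c_[p[:,0]-.515,p[:,1]-.0565,np.ones(len(p))]
print(np.linalg.lstsq(A,p[:,2],rcond=None)[0],bot.sense()['dq'].round(3))
cv2.imwrite('pics/fc.png',cv2.resize(c['pixels'][150:350,220:420],(600,600)))
E
```

```text
time: 15.35
tool_pos: [0.6941, 0.0241, 0.1196]
tcp_rot: [0.72, 3.047, 0.003]
ft_force: [7.3, -1.1, 2.7]
width: 0.0181
finger_force: 78.0
[0.69411819 0.02407909 0.11962566] [-0.3  -1.04 -0.01] -10.701867014940222
side tt [0.59358166 0.04272031 0.12933154]
knob 68 [0.51469443 0.05665121 0.01050562] 170.1723832367933
ptr 161 [0.43600998 0.06984992 0.00943048] 170.32486503686394 line dir -10.730715
disc 564 [0.51495541 0.05626817 0.03780755] 170.41180909582732
scene tt [0.59477599 0.04361894 0.12887101]
knob 38 [0.51548683 0.05727417 0.01075612] 169.63121276811637
disc 97 [0.50585048 0.04794283 0.02785359] 176.77232776763452
[-0.00342945 -0.0046356   0.08964767] [ 0.001  0.     0.     0.    -0.001 -0.   ]
```

View pics/fc.png

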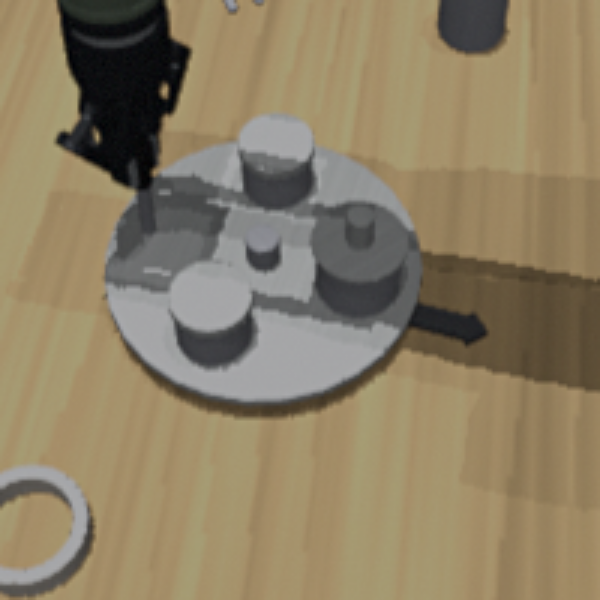

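The covered tin, at (360,255) in the crop, is in line with the pointer at (450,322). The cover is level and the post is held.

```bash
python3 -c "
from station import bot, workorder, capture
print(workorder.finish_job())"
```

```text
the job is handed in; nothing more can be done
None
```

The job is handed in at about 15 s: the cover sits level and fully home in the open tin, the tin is in line with the pointer to within about 0.7°, and the gripper is still holding the turning post at about 80 N.

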